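# Slide the top cutting template off its stack and up to the stop

### The job

With a light fingertip touch, slide the yellow top template flat off the stack in the wooden tray, along down onto the lower marble marking slab, until its front edge sits flush against the aluminium stop. Do not lift or tip the template or lean on it hard, do not shove the stop along, and leave the two dark templates in the tray and the mallet, tape ring and blue weight where they are.

Things in the scene. Friction and masses are not known exactly. Their poses are not given: they have to be found in the camera images.
- jig: Fixed jig, 268 x 96 mm. Origin on the table near its middle; x = sliding direction, tray to stop; z up. Wooden tray (jig x -122 to -28.5, y -37 to 37 mm) holds the stack; its wall tops are 0.5 mm below the top face, so edges are out of reach. Marble slab from x -28.5 to 137 mm closes its front; slab top 16 to 19 mm above the table, differing each time: 1 to 4 mm below the yellow underside.
- template_top: Loose smooth yellow acrylic panel 90 x 70 x 6 mm (x, y, z), about 60 g, black dots, red centre line along x, front edge at +x. Origin: centre of underside. Starts in the tray at jig x -75 mm, upper face 26 mm above the table. Shut fingertips pressed on it with 6 to 12 N drag it; over 25 N, even for an instant, is too hard: touch down slowly. A millimetre more pressing adds tens of newtons.
- nose (a point): Middle of the front edge face of the top template (45 mm ahead of its origin along its x, 3 mm above its underside).
- template_second: Second template, dark acrylic, same size, loose, directly under the yellow one; origin at the centre of its underside, 14 mm above the table. Must stay.
- template_bottom: Third template, dark acrylic, same size, loose, at the bottom of the tray; origin at the centre of its underside, 8 mm above the table. Must stay.
- stop_face (a point): Middle of the stop's face that the template's front edge must meet; axes as the jig's. Aluminium bar 14 x 96 mm across the slab, top 35.5 mm above the table (brass nuts to 41.5). Held by friction only: it yields to a push above about 12 N. Face 75 to 115 mm from the jig's origin along jig x, differently each time.
- mallet: Loose mallet lying beside the jig, white head 75 mm long and 38 mm across, wooden handle, 190 mm over all; origin under its middle. Leave alone.
- tape: Loose orange ring, a tape core, 90 mm outside diameter, 12 mm high; origin at the centre of its underside. Leave alone.
- weight: Loose blue steel block 50 x 35 x 30 mm; origin at the centre of its underside. Leave alone.
Mind the look-alikes: they are no part of the job. Of the things like the template_top, leave any that is pink; of the rest the larger one is meant.

How it is judged:
By the outcome, as a careful person would: the job done as asked, in the order asked, and still so for the second after the job is handed in, with the robot touching nothing.
It also fails if it takes over 72 s, if anything falls off the work surface, if the arm or the gripper's body presses on something with over 40 N, if the wrist force passes 120 N, or if a joint passes its speed limit or range.

### The arm

A 6-joint arm with a two-finger parallel gripper is mounted at the origin on the work surface. World frame = base frame: x ahead of the robot, y to its left, z up, the work surface at z = 0. Lengths are in m, angles in degrees, forces in N, time in s.
With the tool pointing down it reaches from about 0.4 to 0.825 m from the base axis. Payload 7 kg.
Tool frame: the origin (TCP) lies at the very end of the fingers, on their centre line; the grasp point (between the pads) lies 19 mm behind it; x points along the fingers, z is the direction in which the jaws open and shut, and the axes are right-handed (so a half turn about x gives the same grasp; the last joint's range is limited). The gripper opens to 88 mm and grips with 3 to 60 N. Pads are 19 mm wide; open, the fingers measure 130 mm over their backs; the gripper's body (78 mm by 193 mm) begins 47 mm behind the grasp point.
Start: joints at [-59.926, 20.546, 0.682, 0, -70.136, -16.507], TCP at [0.158, -0.656, 0.227] pointing down, gripper open.
Joint ranges: [-176.03, 176.03], [-82.01, 121.73], [-58.28, 71.71], [-173.87, 95.51], [-174.79, -0.11], [-173.66, 173.66]. Speed limits (degrees/s): [136.94, 136.94, 172.46, 180, 180, 180].

### API

Orientations are given as [roll, pitch, yaw] about the fixed x, y, z axes, in that order (R = Rz(yaw) Ry(pitch) Rx(roll)).
In Python, from plant import * gives the robot as it stands.
- The arm moves only by the tool arm_command, never from a script. Its argument "commands" is one flat list of numbers, 5 for each row, row after row: the shift along the tool's x, y, z in mm, then the turn about the tool's x in degrees, then the opening in per cent of the stroke, from 0 (shut) to 100 (fully open). A call has 1 to 5 rows; each row shifts and turns the pose as measured when the row begins, along the tool's axes as they then stand; what a row does not reach is not made up. A row lasts 1/8 s, in which the tool goes at most 62.5 mm and 10.7 degrees, less where a joint would pass 70% of its speed; a pose out of reach is approached as far as the arm can. A call is refused whole if a number of a shift passes 62.5 or a number of a turn 10.7, either way. A call with a gripper value outside its range is refused whole. The fingers move at their own pace and stop on an object; the grip force is fixed at half the most. Time passes only in rows, so rows that do not move let the fingers close. It gives the time, the measured TCP pose, the force and the opening at its end, in the units of the state.
- get_obs(): the state, without advancing time (a new reading comes with each control period).
- snapshot(name): name is "scene" or "side" or "wrist"; returns a dict with "frame" (480x640x3 uint8, blue, green, red), "fov_y" (degrees; the focal length in pixels is half the picture's height over the tangent of half this angle, whatever the lens; pixels are square), "cx", "cy" (the principal point, pixels), "dist" ([k1, k2, p1, p2, k3] as OpenCV has them; the pictures are not rectified), "world_to_cam" (4x4, takes a point from world to camera coordinates). Camera axes: x right, y up, looking along -z (the intrinsics and any distortion apply to the point x, -y, -z); pixel columns grow to the right and rows downward; lengths in m; the calibration is good to about 2 mm. A picture is of the moment at which its call begins. There is no depth.
- close_job(): hands the job in, once; it reports no verdict.
The state is a dict: "clock": time; "joint_pos": joint angles; "qvel": joint speeds; "tau": joint torques, N m; "tool_pos": TCP position; "orientation": TCP orientation; "force": force on the tool from outside, world axes, zero at the start; "moment": the same for the moment, N m; "opening": finger opening in m.
Only numpy, scipy, OpenCV 4.12 (cv2) and the standard library are available. Lean on these libraries where they do the work, as an engineer would, in place of code of your own. Each camera call takes 0.05 s, during which the arm holds its last target. There are 200 camera calls.

## Working session

There is one attempt and no reset: what is moved stays moved. The work goes in short steps, Python scripts to look and compute and a tool call to move; the robot and the scene stay as the last step left them, time stands still between calls to the robot, and variables do not carry over. Pictures are saved under pics/ and viewed, about 8 in all and at most 12, crops included, and the job is handed in when it is done.

Besides the shell and the picture viewer there is one more tool, called by a JSON object that holds its "fn" and its "kwargs". arm_command: Moves the arm, as the interface text tells. Its arguments: {"type":"object","properties":{"commands":{"type":"array"}},"required":["commands"]}

```bash
mkdir -p pics; ls; python3 - <<'E'
from plant import *
import cv2,pickle
o=get_obs();print({k:o[k] for k in("clock","tool_pos","orientation","force","opening")})
d={}
for n in("scene","side","wrist"):
    s=snapshot(n);d[n]=s;cv2.imwrite(f"pics/{n}0.png",s["frame"]);print(n,s["fov_y"],s["cx"],s["cy"],s["dist"])
pickle.dump(d,open("s0.pkl","wb"))
E
```

```text
pics
{'clock': 0.0, 'tool_pos': array([ 0.1582069 , -0.65568199,  0.22562191]), 'orientation': array([  4.86971404,  89.90430589, 108.42964191]), 'force': array([-0.2844212 ,  0.11392502, -0.39415569]), 'opening': 0.0875195035493409}
scene 46.16966554778766 322.1664982319838 244.58418340610692 [-0.02425363  0.          0.          0.          0.        ]
side 57.97330191244925 324.84334125164753 235.1952629072881 [-0.05864023  0.          0.          0.          0.        ]
wrist 65.49933207224869 318.2064688790495 240.1209358268699 [-0.06252825  0.          0.          0.          0.        ]
```

View pics/scene0.png

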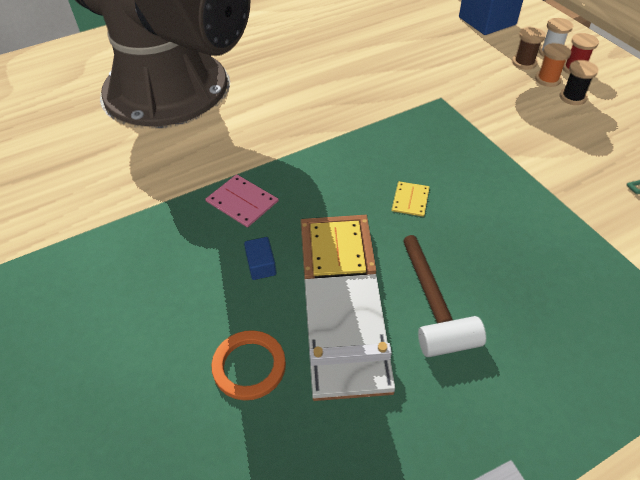

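View pics/side0.png

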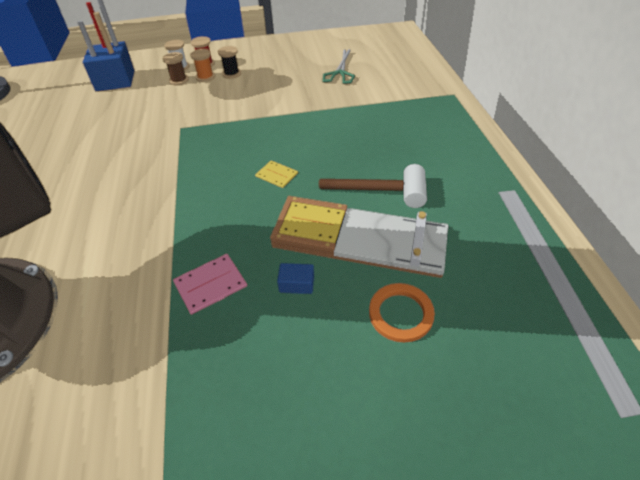

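The candidates in the scene view are a pink panel (242,200), a small yellow panel (410,198) and a larger yellow panel in the tray (338,247). Excluding pink and taking the larger of the rest, I choose the tray one. Next I measure it and check with a crop.

```bash
cat > h.py <<'E'
import numpy as np,cv2
def K(s):
    f=240/np.tan(np.radians(s["fov_y"]/2));return np.array([[f,0,s["cx"]],[0,f,s["cy"]],[0,0,1.]])
def cast(s,px,z):
    p=cv2.undistortPoints(np.float64(px).reshape(-1,1,2),K(s),np.array(s["dist"]))[:,0]
    M=np.array(s["world_to_cam"]);R,t=M[:3,:3],M[:3,3];c=-R.T@t
    d=np.c_[p[:,0],-p[:,1],-np.ones(len(p))]@R
    return c+d*((z-c[2])/d[:,2])[:,None]
def proj(s,P):
    M=np.array(s["world_to_cam"]);q=np.atleast_2d(P)@M[:3,:3].T+M[:3,3]
    return cv2.projectPoints(q*[1,-1,-1],np.zeros(3),np.zeros(3),K(s),np.array(s["dist"]))[0][:,0]
def yellow(s,z,rng=((18,120,90),(34,255,255)),near=None):
    m=cv2.inRange(cv2.cvtColor(s["frame"],cv2.COLOR_BGR2HSV),*rng)
    m=cv2.morphologyEx(m,cv2.MORPH_CLOSE,np.ones((7,7)))
    out=[]
    for c in cv2.findContours(m,cv2.RETR_EXTERNAL,cv2.CHAIN_APPROX_NONE)[0]:
        if cv2.contourArea(c)<200: continue
        w=cast(s,c,z)[:,:2]*1000
        out.append((c[:,0].mean(0).round(),cv2.minAreaRect(w.astype(np.float32))))
    return out
E
python3 - <<'E'
import pickle,cv2
from h import *
d=pickle.load(open("s0.pkl","rb"))
for n in("scene","side"):
    for y in yellow(d[n],.026): print(n,y)
a=cv2.resize(d["scene"]["frame"][205:405,290:400],None,fx=3,fy=3,interpolation=cv2.INTER_CUBIC)
b=cv2.resize(d["side"]["frame"][190:280,268:456],None,fx=2.4,fy=2.4,interpolation=cv2.INTER_CUBIC)
im=np.zeros((600,800,3),np.uint8);im[:600,:330]=a;im[:b.shape[0],335:335+b.shape[1]]=b
cv2.imwrite("pics/crop.png",im)
E
```

```text
scene (array([337., 247.]), ((520.3172607421875, 75.2738037109375), (88.95294189453125, 93.53826141357422), 65.07611083984375))
scene (array([410., 198.]), ((494.1412658691406, 216.00421142578125), (47.48143005371094, 63.45888900756836), 46.73246765136719))
side (array([312., 222.]), ((519.3201904296875, 75.95718383789062), (88.58415222167969, 92.96593475341797), 64.67742919921875))
side (array([276., 174.]), ((476.5092468261719, 203.5401153564453), (48.282962799072266, 62.4365119934082), 46.58418655395508))
```

View pics/crop.png

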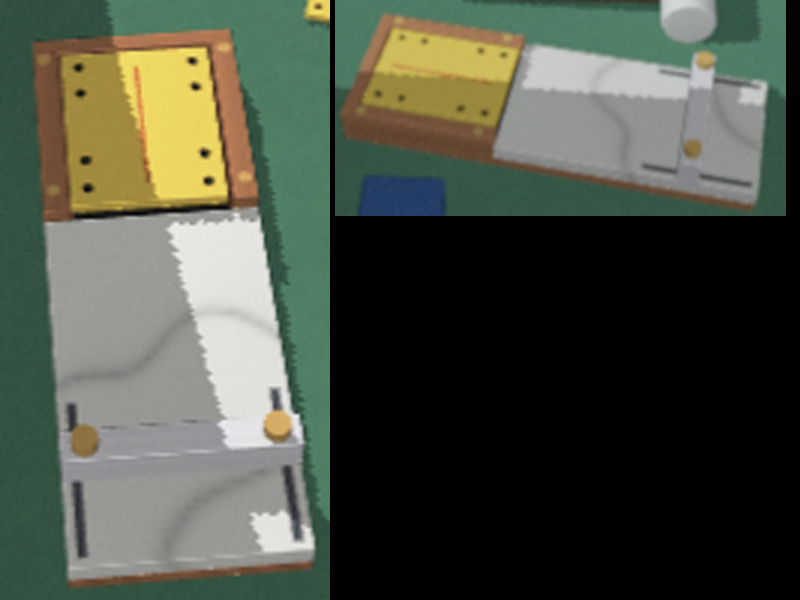

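Crop confirms it: the tray panel has the red centre line and dots, is the larger yellow one, and sits in the wooden tray. I'll now get coarse poses from the picked corners and a tightened mask.

```bash
python3 - <<'E'
import pickle
from h import *
d=pickle.load(open("s0.pkl","rb"));s=d["scene"];e=d["side"]
A=lambda L:np.array(L)/3+[290,205]
B=lambda L:(np.array(L)-[335,0])/2.4+[268,190]
def show(t,P): print(t,(P[:,:2]*1000).round(1).tolist(),np.linalg.norm(np.diff(P,axis=0),axis=1).round(4)*1000)
show("yel sc",cast(s,A([(62,55),(210,47),(228,203),(72,210)]),.026))
show("yel sd",cast(e,B([(391,24),(522,42),(493,128),(360,104)]),.026))
for n in("scene","side"):
    for y in yellow(d[n],.026,((22,120,80),(34,255,255))): print(n,y)
show("bar rear sc",cast(s,A([(62,432),(300,413)]),.0355)); show("bar front sc",cast(s,A([(66,460),(300,444)]),.0355))
show("bar rear sd",cast(e,B([(692,60),(680,182)]),.0355)); show("bar front sd",cast(e,B([(714,60),(700,185)]),.0355))
show("slab sc",cast(s,A([(45,222),(262,210),(314,550),(70,570)]),.0175))
show("slab sd",cast(e,B([(524,44),(766,82),(755,200),(496,155)]),.0175))
w=d["wrist"];print(np.linalg.inv(w["world_to_cam"]).round(3))
E
```

```text
yel sc [[464.5, 64.4], [495.3, 127.9], [578.2, 86.4], [547.3, 24.8]] [70.6 92.7 69. ]
yel sd [[493.4, 130.1], [578.9, 93.6], [543.7, 22.0], [463.1, 60.0]] [93.  79.8 89.1]
scene (array([337., 248.]), ((520.6822509765625, 75.35417938232422), (69.10220336914062, 92.84783172607422), 64.65872955322266))
scene (array([410., 198.]), ((494.1412658691406, 216.00421142578125), (47.48143005371094, 63.45888900756836), 46.73246765136719))
side (array([312., 222.]), ((519.3796997070312, 75.1477279663086), (73.05950164794922, 92.14717864990234), 64.7121353149414))
side (array([276., 174.]), ((476.5092468261719, 203.5401153564453), (48.282962799072266, 62.4365119934082), 46.58418655395508))
bar rear sc [[646.9, -33.6], [686.2, 52.3]] [94.4]
bar front sc [[658.5, -38.0], [697.7, 44.7]] [91.6]
bar rear sd [[682.7, 44.7], [642.6, -50.2]] [103.]
bar front sd [[696.9, 41.7], [653.5, -54.8]] [105.8]
slab sc [[541.5, 14.0], [583.9, 101.1], [731.1, 30.7], [691.8, -55.0]] [ 96.9 163.2  94.3]
slab sd [[581.9, 99.7], [732.8, 31.0], [689.7, -60.2], [542.5, 6.8]] [165.8 100.8 161.7]
[[-0.235 -0.93  -0.284  0.082]
 [ 0.972 -0.224 -0.07  -0.675]
 [ 0.001 -0.293  0.956  0.386]
 [ 0.     0.     0.     1.   ]]
```

```bash
python3 - <<'E'
import pickle
from h import *
from scipy.spatial.transform import Rotation as Ro
from plant import *
o=get_obs();R=Ro.from_euler("xyz",o["orientation"],degrees=True).as_matrix();print(R.round(4))
for k in("y","z"):
    v=R[:,"xyz".index(k)];print(k,np.degrees(np.arctan2(v[1],v[0])))
w=snapshot("wrist");C=np.linalg.inv(w["world_to_cam"]);print("cam in tool",(R.T@(C[:3,3]-o["tool_pos"])).round(3),"view dir",(R.T@-C[:3,2]).round(3))
E
```

```text
[[-4.000e-04 -9.721e-01 -2.345e-01]
 [ 1.200e-03 -2.345e-01  9.721e-01]
 [-1.000e+00  1.000e-04  1.300e-03]]
y -166.43692782275932
z 103.56306398217642
cam in tool [-0.16   0.079 -0.   ] view dir [ 0.956 -0.293 -0.   ]
```

{"fn": "arm_command", "kwargs": {"commands": [0, -37, 45, 0, 0, 0, -37, 45, 0, 0, 0, -37, 45, 0, 0, 0, -37, 45, 0, 0, 0, -37, 45, 0, 0]}}

```text
clock: 0.82
tool_pos: [0.2868, -0.3894, 0.2232]
orientation: [22.1, 89.7, 125.3]
force: [1.0, 0.1, 1.0]
opening: 0.0431
```

{"fn": "arm_command", "kwargs": {"commands": [0, -37, 45, 0, 0, 0, -37, 45, 0, 0, 0, -37, 45, 0, 0, 0, -37, 45, 0, 0, 0, -37, 45, 0, 0]}}

```text
clock: 1.45
tool_pos: [0.4179, -0.1191, 0.2253]
orientation: [-44.6, 89.8, 58.6]
force: [1.6, -1.0, 0.9]
opening: 0.0009
```

{"fn": "arm_command", "kwargs": {"commands": [0, 0, 0, -10, 0, 0, 0, 0, -10, 0, 0, 0, 0, -10, 0, 0, 0, 0, -10, 0, 0, 0, 0, -10, 0]}}

```text
clock: 2.08
tool_pos: [0.4194, -0.1139, 0.2253]
orientation: [-98.6, 89.7, 56.6]
force: [-0.0, 0.8, 0.0]
opening: 0.0001
```

{"fn": "arm_command", "kwargs": {"commands": [0, -53, -3, 0, 0, 0, -53, -3, 0, 0, 0, -53, -3, 0, 0, 0, -53, -3, 0, 0, 0, 0, 0, -10, 0]}}

```text
clock: 2.7
tool_pos: [0.5214, 0.0789, 0.2268]
orientation: [-119.3, 89.7, 46.1]
force: [-0.6, -0.3, 0.1]
opening: 0.0007
```

{"fn": "arm_command", "kwargs": {"commands": [0, 0, 0, -10, 0, 0, 0, 0, -10, 0, 0, 0, 0, -10, 0, 0, 0, 0, -10, 0, 0, 0, 0, -10, 0]}}

```text
clock: 3.32
tool_pos: [0.5209, 0.0801, 0.2256]
orientation: [-154.5, 89.8, 62.7]
force: [0.0, 0.8, 1.1]
opening: 0.0005
```

{"fn": "arm_command", "kwargs": {"commands": [0, 0, 0, -10, 0, 0, 0, 0, -10, 0, 0, 0, 0, -9.5, 0, 0, 0, 0, 0, 0]}}

```text
clock: 3.82
tool_pos: [0.5203, 0.08, 0.2252]
orientation: [-173.7, 89.8, 73.9]
force: [-0.0, -0.6, 0.6]
opening: 0.0002
```

```bash
cat > st.py <<'E'
from h import *
from plant import *
from scipy.spatial.transform import Rotation as Ro
import sys
o=get_obs();R=Ro.from_euler("xyz",o["orientation"],degrees=True).as_matrix()
v=R[:,1];print("clock",o["clock"],"tcp",(o["tool_pos"]*1000).round(2),"y head",np.degrees(np.arctan2(v[1],v[0])).round(2),"x axis",R[:,0].round(4),"F",o["force"].round(2),"j",o["joint_pos"].round(1))
s=snapshot("wrist");cv2.imwrite(sys.argv[1],s["frame"])
import pickle;pickle.dump(s,open("w.pkl","wb"))
E
python3 st.py pics/w1.png
```

```text
clock 3.825 tcp [520.32  79.96 225.21] y head -22.37 x axis [ 0.001   0.0034 -1.    ] F [-0.04 -0.64  0.65] j [ 30.    6.5 -18.1  -0.2 -65.3  37.7]
```

View pics/w1.png

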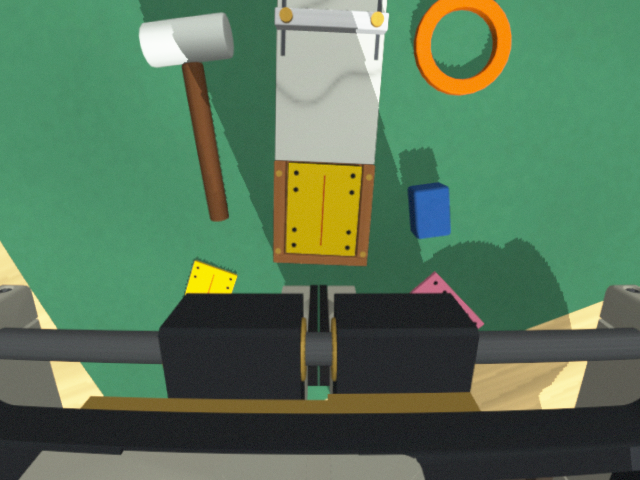

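Wrist view shows the template at (323,210), slab, stop bar (330,20) with brass nuts at (286,15) and (377,19). Now refine with this view.

```bash
python3 - <<'E'
import pickle
from h import *
s=pickle.load(open("w.pkl","rb"))
for y in yellow(s,.026,((22,120,80),(34,255,255))): print(y)
g=cv2.cvtColor(s["frame"],cv2.COLOR_BGR2GRAY)
for c in(300,315,330,345,360): print(c,g[5:45,c].tolist())
a=cv2.resize(s["frame"][0:60,265:405],None,fx=5,fy=5,interpolation=cv2.INTER_CUBIC)
b=cv2.resize(s["frame"][150:270,265:385],None,fx=2.4,fy=2.4,interpolation=cv2.INTER_CUBIC)
im=np.zeros((590,700,3),np.uint8);im[:300]=a;im[301:589,:288]=b;cv2.imwrite("pics/c2.png",im)
E
```

```text
(array([283., 404.]), ((324.7395935058594, 214.480224609375), (476.3255615234375, 28.444374084472656), 67.80843353271484))
(array([334., 349.]), ((367.65521240234375, 125.20919799804688), (5.692811012268066, 80.38624572753906), 68.54437255859375))
(array([209., 280.]), ((490.9583435058594, 215.53497314453125), (47.29611587524414, 42.14944076538086), 47.05366134643555))
(array([322., 208.]), ((519.5438232421875, 76.76353454589844), (70.83235168457031, 91.48898315429688), 64.59762573242188))
300 [179, 174, 174, 179, 193, 196, 193, 193, 193, 193, 196, 196, 191, 191, 192, 191, 192, 189, 188, 177, 140, 102, 95, 91, 97, 124, 181, 189, 188, 187, 190, 189, 190, 189, 188, 187, 190, 189, 189, 187]
315 [166, 173, 172, 182, 197, 198, 193, 195, 190, 190, 195, 195, 192, 193, 192, 193, 189, 190, 189, 187, 163, 121, 96, 92, 93, 102, 143, 184, 191, 192, 186, 191, 190, 189, 187, 191, 191, 190, 188, 190]
330 [187, 189, 190, 194, 202, 203, 198, 195, 194, 192, 192, 194, 195, 193, 195, 192, 191, 191, 189, 190, 185, 152, 107, 94, 91, 95, 105, 161, 186, 189, 186, 191, 189, 188, 187, 189, 189, 188, 188, 187]
345 [191, 195, 193, 189, 188, 189, 196, 195, 196, 193, 193, 191, 194, 193, 194, 199, 193, 192, 189, 188, 189, 181, 142, 104, 95, 95, 93, 109, 186, 191, 189, 190, 190, 191, 190, 191, 190, 190, 188, 189]
360 [194, 191, 195, 192, 197, 197, 224, 248, 248, 249, 248, 248, 248, 249, 250, 250, 250, 249, 248, 248, 248, 247, 247, 235, 215, 202, 204, 204, 224, 246, 248, 247, 247, 248, 247, 248, 247, 246, 245, 228]
```

View pics/c2.png

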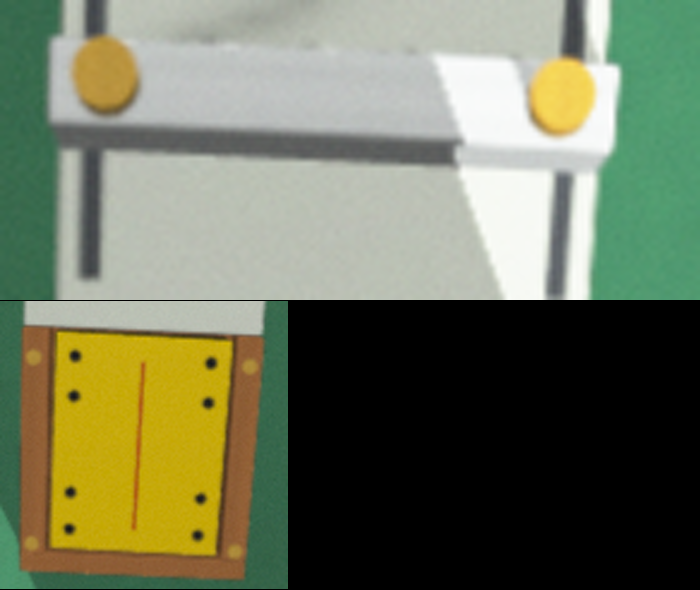

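```bash
python3 - <<'E'
import pickle
from h import *
s=pickle.load(open("w.pkl","rb"))
c=np.array([519.54,76.76]);
t=np.radians(64.6-90);u=np.array([np.cos(t),np.sin(t)]);n=np.array([-u[1],u[0]])
print("u",u)
top=[(300,25.2),(315,25.9),(330,26.6),(345,27.3)];bot=[(300,30.4),(315,31.1),(330,31.8),(345,32.5)]
for nm,L,zs in(("top",top,[.0355]),("bot",bot,[.016,.0175,.019])):
    for z in zs:
        P=cast(s,L,z)[:,:2]*1000-c;print(nm,z,(P@u).round(1),(P@n).round(1))
# slab back edge & yellow nose edge
A=lambda L:(np.array(L)-[0,301])/2.4+[265,150]
P=cast(s,A([(55,331),(233,339),(216,556),(50,547)]),.026)[:,:2]*1000-c
print("yellow corners",(P@u).round(1),(P@n).round(1))
q=cast(s,A([(144,362),(134,530)]),.026)[:,:2]*1000;dd=q[0]-q[1];print("red line",q,np.degrees(np.arctan2(dd[1],dd[0])))
E
```

```text
u [ 0.90333529 -0.42893513]
top 0.0355 [161.9 162.  162.1 162.3] [ 28.1  15.3   2.6 -10.2]
bot 0.016 [162.2 162.3 162.4 162.6] [ 29.1  15.6   2.1 -11.5]
bot 0.0175 [161.9 161.9 162.1 162.3] [ 29.   15.5   2.1 -11.4]
bot 0.019 [161.5 161.6 161.7 161.9] [ 28.9  15.5   2.1 -11.3]
yellow corners [ 44.6  45.3 -46.1 -45.9] [ 35.2 -35.4 -36.1  34.6]
red line [[550.16815797  61.47508878]
 [486.438908    91.85263256]] -25.485533569768968
```

{"fn": "arm_command", "kwargs": {"commands": [0, 0, 0, 3, 0, 0, -27.4, 3.3, 0, 0, 50, 0, 0, 0, 0, 50, 0, 0, 0, 0, 50, 0, 0, 0, 0]}}

```text
clock: 4.5
tool_pos: [0.4976, 0.0917, 0.0764]
orientation: [154.6, 89.2, 37.8]
force: [0.5, -0.9, -1.1]
opening: 0.0002
```

{"fn": "arm_command", "kwargs": {"commands": [0, 0, 0, 0, 0, 0, 0, 0, 0, 0]}}

```text
clock: 4.75
tool_pos: [0.4962, 0.0908, 0.0751]
orientation: [157.3, 89.5, 40.2]
force: [0.1, 1.1, 0.7]
opening: 0.0004
```

```bash
python3 st.py pics/w2.png
```

```text
clock 4.75 tcp [496.22  90.76  75.1 ] y head -27.06 x axis [ 0.0066  0.0056 -1.    ] F [0.12 1.09 0.69] j [ 32.7  13.4 -32.2  -0.1 -44.   30.4]
```

{"fn": "arm_command", "kwargs": {"commands": [15, -1, 2.7, -1.7, 0, 15, 0, 0, 0, 0, 10, 0, 0, 0, 0, 0, 0, 0, 0, 0]}}

```text
clock: 5.3
tool_pos: [0.4966, 0.0903, 0.0371]
orientation: [151.7, 89.0, 36.5]
force: [-0.6, -0.7, -0.2]
opening: 0.0004
```

```bash
python3 st.py pics/w3.png
```

```text
clock 5.3 tcp [496.63  90.32  37.12] y head -25.18 x axis [ 0.0139  0.0103 -0.9999] F [-0.65 -0.67 -0.19] j [ 32.6  16.4 -34.7  -0.1 -37.9  32.3]
```

{"fn": "arm_command", "kwargs": {"commands": [3, -1.5, 2.4, 0, 0, 3, 0, 0, 0, 0, 2, 0, 0, 0, 0, 0, 0, 0, 0, 0]}}

```text
clock: 5.85
tool_pos: [0.4952, 0.0893, 0.03]
orientation: [150.5, 88.9, 35.3]
force: [-0.4, -0.5, 0.1]
opening: 0.0003
```

{"fn": "arm_command", "kwargs": {"commands": [0.4, 0, 0, 0, 0, 0.4, 0, 0, 0, 0, 0.4, 0, 0, 0, 0, 0.4, 0, 0, 0, 0]}}

```text
clock: 6.35
tool_pos: [0.4954, 0.0894, 0.0285]
orientation: [150.3, 88.8, 35.2]
force: [0.2, 0.1, 0.0]
opening: 0.0004
```

```bash
python3 st.py pics/w4.png
```

```text
clock 6.35 tcp [495.39  89.4   28.45] y head -25.16 x axis [ 0.0165  0.0116 -0.9998] F [0.18 0.1  0.02] j [ 32.6  17.  -35.5  -0.1 -36.4  32.3]
```

{"fn": "arm_command", "kwargs": {"commands": [0.4, 0, 0, 0, 0, 0.4, 0, 0, 0, 0, 0.3, 0, 0, 0, 0, 0.3, 0, 0, 0, 0]}}

```text
clock: 6.9
tool_pos: [0.4954, 0.0894, 0.0269]
orientation: [150.3, 88.8, 35.2]
force: [0.3, 0.2, -0.8]
opening: 0.0007
```

{"fn": "arm_command", "kwargs": {"commands": [0.2, 0, 0, 0, 0, 0.2, 0, 0, 0, 0, 0.2, 0, 0, 0, 0]}}

```text
clock: 7.28
tool_pos: [0.4954, 0.0894, 0.0264]
orientation: [150.1, 88.9, 35.0]
force: [-1.3, -0.0, 3.2]
opening: 0.0007
```

{"fn": "arm_command", "kwargs": {"commands": [0.2, 0, 0, 0, 0, 0.2, 0, 0, 0, 0]}}

```text
clock: 7.52
tool_pos: [0.4954, 0.0894, 0.0264]
orientation: [149.9, 88.8, 34.8]
force: [-1.0, 0.3, 4.9]
opening: 0.0007
```

{"fn": "arm_command", "kwargs": {"commands": [0.2, 0, 0, 0, 0]}}

```text
clock: 7.65
tool_pos: [0.4954, 0.0894, 0.0264]
orientation: [149.8, 88.8, 34.7]
force: [-1.9, 0.0, 5.2]
opening: 0.0005
```

{"fn": "arm_command", "kwargs": {"commands": [0.33, 0, 0, 0, 0, 0.33, 1, 0, 0, 0, 0.33, 1, 0, 0, 0, 0.33, 1, 0, 0, 0]}}

```text
clock: 8.15
tool_pos: [0.4985, 0.0886, 0.0263]
orientation: [149.6, 88.8, 34.5]
force: [-1.3, 0.1, 6.1]
opening: 0.0004
```

```bash
cat > tr.py <<'E'
from st import *
y=[q for q in yellow(s,float(sys.argv[2]) if len(sys.argv)>2 else .026,((22,120,80),(34,255,255))) if 50<min(q[1][1]) and max(q[1][1])<120]
u=np.array([.9033,-.4289]);c=np.array([519.54,76.76]);n=np.array([.4289,.9033])
for q in y: print("yellow",np.round(q[1][0],1),"along/side",((q[1][0]-c)@u).round(1),((q[1][0]-c)@n).round(1),"size",np.round(q[1][1],1),"ang",round(q[1][2],1))
t=o["tool_pos"][:2]*1000-c;print("tcp along/side",(t@u).round(2),(t@n).round(2))
E
python3 tr.py pics/w5.png
```

```text
clock 8.15 tcp [498.5   88.55  26.35] y head -25.11 x axis [ 0.0178  0.0123 -0.9998] F [-1.3   0.08  6.11] j [ 32.3  17.4 -35.3  -0.1 -36.1  32.7]
yellow [523.7  75.6] along/side 4.2 0.7 size [70.9 87.6] ang 64.6
tcp along/side -24.06 1.63
```

{"fn": "arm_command", "kwargs": {"commands": [0.38, 2, 0, 0, 0, 0.38, 3, 0, 0, 0, 0.38, 3, 0, 0, 0, 0.38, 3, 0, 0, 0]}}

```text
clock: 8.7
tool_pos: [0.5094, 0.0846, 0.0264]
orientation: [149.3, 88.6, 34.2]
force: [-2.2, 1.2, 6.1]
opening: 0.0005
```

```bash
python3 tr.py pics/w6.png
```

```text
clock 8.7 tcp [509.4   84.6   26.37] y head -25.05 x axis [ 0.0197  0.0134 -0.9997] F [-2.25  1.23  6.07] j [ 31.2  18.1 -34.1  -0.1 -36.5  33.9]
yellow [534.6  71.8] along/side 15.7 1.9 size [70.8 87.6] ang 64.7
tcp along/side -12.52 2.73
```

View pics/w6.png

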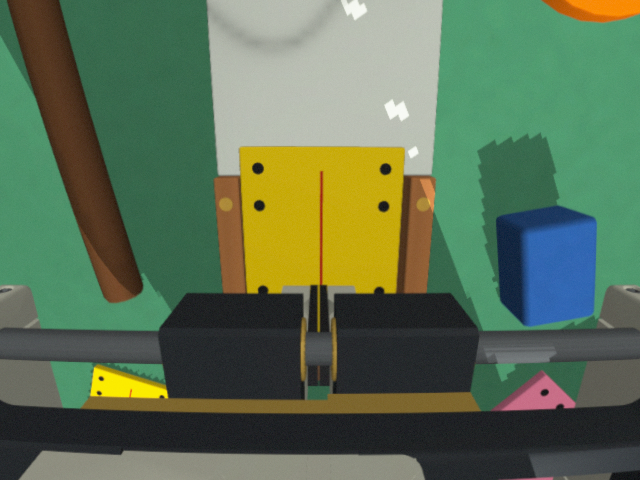

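{"fn": "arm_command", "kwargs": {"commands": [0.42, 3, 0.6, 0, 0, 0.42, 4, 0.8, 0, 0, 0.42, 4, 0.8, 0, 0, 0.42, 4, 0.8, 0, 0]}}

```text
clock: 9.25
tool_pos: [0.5235, 0.0765, 0.0264]
orientation: [148.6, 88.4, 33.6]
force: [-2.2, 1.0, 5.8]
opening: 0.0004
```

```bash
python3 tr.py pics/w7.png
```

```text
clock 9.25 tcp [523.54  76.5   26.4 ] y head -24.99 x axis [ 0.0227  0.0151 -0.9996] F [-2.17  0.97  5.84] j [ 29.5  19.  -32.6  -0.2 -36.9  35.7]
yellow [548.7  63.9] along/side 31.9 0.9 size [70.9 87.3] ang 65.1
tcp along/side 3.72 1.48
```

{"fn": "arm_command", "kwargs": {"commands": [0.45, 4, 0.6, 0, 0, 0.45, 4, 0.6, 0, 0, 0.45, 4, 0.6, 0, 0, 0.45, 4, 0.6, 0, 0, 0.45, 4, 0.6, 0, 0]}}

```text
clock: 9.93
tool_pos: [0.5427, 0.0662, 0.0264]
orientation: [147.4, 88.2, 32.5]
force: [-1.2, 1.1, 6.0]
opening: 0.0002
```

```bash
python3 tr.py pics/w8.png
```

```text
clock 9.925 tcp [542.73  66.2   26.41] y head -24.92 x axis [ 0.0263  0.0167 -0.9995] F [-1.19  1.1   6.04] j [ 27.4  20.2 -30.5  -0.3 -37.5  37.9]
yellow [567.9  53.6] along/side 53.6 -0.1 size [71.1 87.3] ang 65.2
tcp along/side 25.48 0.41
```

{"fn": "arm_command", "kwargs": {"commands": [0.45, 4, 0.4, 0.2, 0, 0.45, 4, 0.4, 0.2, 0, 0.45, 3, 0.3, 0.2, 0, 0.45, 3, 0.3, 0.1, 0]}}

```text
clock: 10.48
tool_pos: [0.5566, 0.0595, 0.0264]
orientation: [147.3, 88.0, 31.7]
force: [-2.4, 0.9, 6.0]
opening: 0.0002
```

```bash
python3 tr.py pics/w9.png
```

```text
clock 10.475 tcp [556.65  59.55  26.43] y head -25.59 x axis [ 0.029   0.0179 -0.9994] F [-2.39  0.92  5.97] j [ 26.   21.1 -28.9  -0.3 -38.   38.7]
yellow [581.7  46.7] along/side 69.0 -0.5 size [70.9 87.3] ang 64.5
tcp along/side 40.9 0.37
```

{"fn": "arm_command", "kwargs": {"commands": [0.45, 2, 0.15, 0, 0, 0.45, 2, 0.15, 0, 0, 0.45, 2, 0.15, 0, 0]}}

```text
clock: 10.9
tool_pos: [0.5631, 0.057, 0.0264]
orientation: [146.6, 87.9, 31.0]
force: [-1.2, 0.3, 5.3]
opening: 0.0003
```

{"fn": "arm_command", "kwargs": {"commands": [0.45, 2, 0.15, 0, 0, 0.45, 2, 0.15, 0, 0, 0.45, 2, 0.15, 0, 0]}}

```text
clock: 11.28
tool_pos: [0.5692, 0.0545, 0.0263]
orientation: [146.2, 87.8, 30.7]
force: [-1.0, 1.5, 5.5]
opening: 0.0011
```

```bash
python3 tr.py pics/w10.png
```

```text
clock 11.275 tcp [569.25  54.53  26.32] y head -25.53 x axis [ 0.0328  0.0194 -0.9993] F [-1.02  1.46  5.46] j [ 24.9  21.9 -27.5  -0.4 -38.4  39.9]
yellow [594.4  41.8] along/side 82.6 0.5 size [70.1 87.2] ang 64.7
tcp along/side 54.43 1.24
```

{"fn": "arm_command", "kwargs": {"commands": [0.45, 1.5, 0.3, 0, 0, 0.45, 1.5, 0.3, 0, 0, 0.45, 1.5, 0.3, 0, 0]}}

```text
clock: 11.7
tool_pos: [0.574, 0.0523, 0.0263]
orientation: [145.6, 87.7, 30.2]
force: [-2.5, 0.8, 6.6]
opening: 0.0007
```

{"fn": "arm_command", "kwargs": {"commands": [0.45, 1.5, 0.3, 0, 0, 0.45, 1.5, 0.3, 0, 0, 0.45, 1.5, 0.3, 0, 0]}}

```text
clock: 12.08
tool_pos: [0.5784, 0.0499, 0.0255]
orientation: [145.5, 87.6, 30.0]
force: [-0.3, -0.3, 0.0]
opening: 0.0004
```

```bash
python3 tr.py pics/w11.png .024
```

```text
clock 12.075 tcp [578.4   49.92  25.46] y head -25.48 x axis [ 0.036   0.0208 -0.9991] F [-0.26 -0.34  0.01] j [ 24.1  22.5 -26.6  -0.4 -38.5  40.8]
yellow [602.8  38. ] along/side 91.8 0.7 size [70.5 86.4] ang 64.8
tcp along/side 64.68 1.0
```

{"fn": "arm_command", "kwargs": {"commands": [0.45, 0, 0.2, 0, 0, 0.45, 0, 0.2, 0, 0, 0.35, 0, 0, 0, 0]}}

```text
clock: 12.5
tool_pos: [0.5786, 0.0498, 0.025]
orientation: [145.2, 87.6, 29.8]
force: [-2.3, -0.0, 5.6]
opening: 0.0003
```

```bash
python3 tr.py pics/w12.png .024; python3 -c "
from plant import *;import cv2
for n in('scene','side'):
  s=snapshot(n);cv2.imwrite('pics/'+n+'1.png',s['frame'])
  if n=='side':cv2.imwrite('pics/sidec.png',cv2.resize(s['frame'][180:290,260:460],None,fx=4,fy=4,interpolation=cv2.INTER_CUBIC))"
```

```text
clock 12.5 tcp [578.62  49.75  25.04] y head -25.45 x axis [ 0.0364  0.0208 -0.9991] F [-2.3  -0.04  5.63] j [ 24.   22.6 -26.6  -0.4 -38.4  40.8]
yellow [603.1  37.9] along/side 92.2 0.7 size [70.5 85.9] ang 64.9
tcp along/side 64.95 0.94
```

View pics/sidec.png

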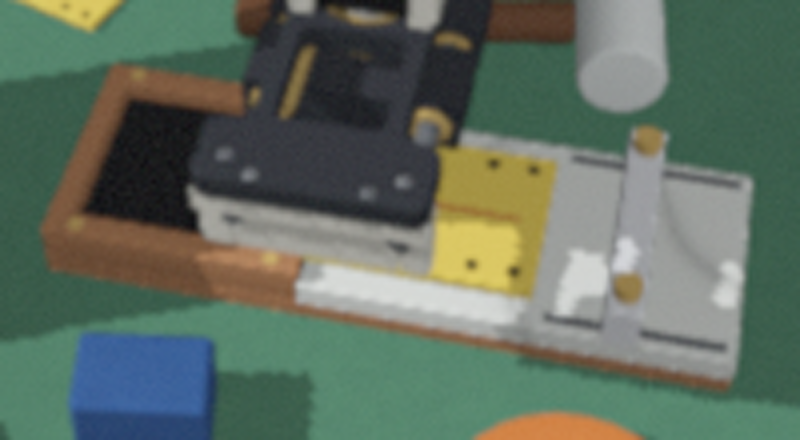

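The side view shows the yellow template fully on the slab near the stop, with the dark stack left in the tray. Continuing.

{"fn": "arm_command", "kwargs": {"commands": [0.42, 3, 0.4, 0, 0, 0.42, 3, 0.4, 0, 0, 0.42, 3, 0.4, 0, 0]}}

```text
clock: 13.02
tool_pos: [0.5865, 0.0451, 0.025]
orientation: [145.0, 87.5, 29.6]
force: [-2.6, 0.5, 5.5]
opening: 0.0002
```

{"fn": "arm_command", "kwargs": {"commands": [0.45, 2.5, 0.4, 0.1, 0, 0.45, 2.5, 0.4, 0.1, 0, 0.45, 2, 0.3, 0, 0]}}

```text
clock: 13.4
tool_pos: [0.5929, 0.0414, 0.0251]
orientation: [144.9, 87.5, 29.3]
force: [-1.8, 1.3, 5.5]
opening: 0.0004
```

```bash
python3 tr.py pics/w13.png .0245
```

```text
clock 13.4 tcp [592.92  41.43  25.06] y head -25.58 x axis [ 0.0383  0.0215 -0.999 ] F [-1.81  1.27  5.45] j [ 22.6  23.5 -24.9  -0.5 -39.1  42.2]
yellow [626.6  26.4] along/side 118.3 0.5 size [70.3 65.9] ang 66.4
tcp along/side 81.43 -0.44
```

View pics/w13.png

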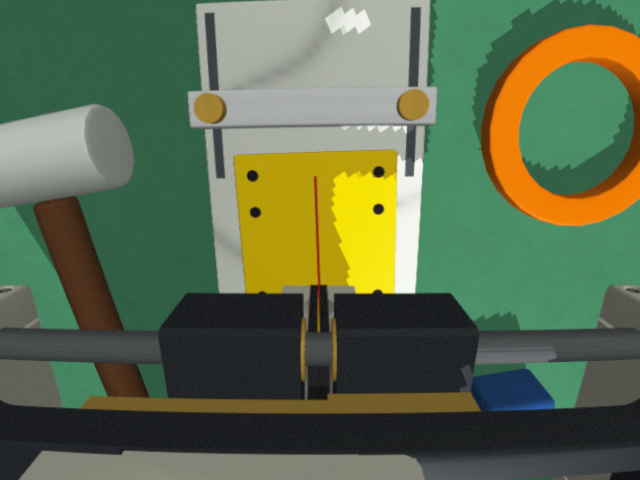

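```bash
cat > gap.py <<'E'
from tr import *
zt=.0248
hs=cv2.cvtColor(s["frame"],cv2.COLOR_BGR2HSV);m=cv2.inRange(hs,(20,120,80),(36,255,255))
g=cv2.cvtColor(s["frame"],cv2.COLOR_BGR2GRAY)
pn=[]
for col in range(250,390,5):
    r=np.where(m[60:280,col])[0]
    pn.append((col,r[np.where(np.convolve(np.diff(r)==1,np.ones(8),"valid")==8)[0][0]]+60-.5))
P=cast(s,pn,zt)[:,:2]*1000-c;a,b=P@u,P@n;k=np.polyfit(b,a,1);r=a-np.polyval(k,b);ok=abs(r)<.6;k=np.polyfit(b[ok],a[ok],1)
print("nose along at axis",k[1].round(2),"yaw rel jig deg",(-np.degrees(np.arctan(k[0]))).round(2),ok.sum(),len(ok))
e=[]
for col in (240,260,280,300,320):
    print(col,"nose",[q[1] for q in pn if q[0]==col],g[85:165,col].tolist())
E
python3 gap.py pics/w14.png .0245
```

```text
clock 13.45 tcp [593.12  41.35  25.07] y head -25.58 x axis [ 0.0385  0.0214 -0.999 ] F [-0.21  0.02  5.21] j [ 22.6  23.5 -24.9  -0.5 -39.1  42.2]
yellow [626.8  26.4] along/side 118.5 0.5 size [70.3 65.9] ang 66.4
tcp along/side 81.65 -0.43
nose along at axis 151.48 yaw rel jig deg 1.82 28 28
240 nose [] [154, 152, 149, 145, 142, 148, 166, 176, 174, 174, 172, 174, 172, 167, 172, 170, 170, 169, 170, 171, 168, 172, 175, 174, 170, 172, 172, 172, 169, 169, 168, 171, 173, 170, 170, 168, 167, 167, 169, 166, 160, 140, 113, 105, 137, 168, 168, 171, 171, 169, 168, 170, 169, 170, 168, 170, 170, 168, 170, 167, 168, 168, 169, 169, 168, 168, 169, 167, 165, 150, 151, 148, 148, 148, 152, 147, 149, 146, 150, 150]
260 nose [np.float64(153.5)] [154, 156, 155, 159, 158, 169, 177, 176, 171, 173, 174, 172, 172, 169, 170, 173, 168, 169, 170, 169, 171, 171, 174, 172, 173, 171, 169, 172, 174, 172, 169, 170, 170, 169, 170, 169, 166, 164, 167, 168, 152, 127, 102, 113, 153, 168, 171, 171, 171, 170, 170, 169, 170, 170, 172, 172, 171, 169, 169, 172, 171, 169, 169, 167, 169, 169, 172, 169, 155, 143, 150, 150, 1
[... 627 characters left out ...]
 172, 174, 170, 169, 170, 170, 166, 168, 169, 171, 167, 168, 167, 159, 138, 104, 100, 151, 170, 171, 170, 171, 170, 171, 170, 172, 171, 171, 173, 170, 171, 172, 171, 170, 169, 171, 172, 173, 167, 172, 168, 149, 153, 152, 147, 149, 151, 147, 149, 149, 149, 150, 148, 146]
320 nose [np.float64(151.5)] [171, 173, 171, 167, 176, 177, 178, 177, 177, 173, 176, 174, 172, 174, 169, 169, 170, 170, 172, 172, 172, 173, 175, 175, 173, 171, 172, 171, 172, 170, 171, 169, 171, 169, 168, 168, 167, 169, 166, 154, 126, 105, 120, 160, 174, 171, 172, 171, 170, 171, 174, 172, 171, 173, 173, 170, 172, 172, 171, 172, 174, 173, 174, 174, 170, 171, 155, 146, 152, 148, 148, 147, 150, 149, 150, 148, 152, 145, 151, 152]
```

```bash
cat >> gap.py <<'E'
E
sed -i '/^e=\[\]/,$d' gap.py; cat >> gap.py <<'E'
def bar(lo,hi,cols):
    e=[];f=[]
    for col in cols:
        v=g[lo:hi,col].astype(float);i=int(v.argmin());h=(170+v[i])/2
        if v[i]>135: continue
        t=i
        while t>0 and v[t]<h:t-=1
        e.append((col,lo+t+(v[t]-h)/(v[t]-v[t+1])))
        t=i
        while t<len(v)-1 and v[t]<h:t+=1
        f.append((col,lo+t-(v[t]-h)/(v[t]-v[t-1])))
    for nm,q,z in(("top",e,.0355),("bot",f,.0186)):
        P=cast(s,q,z)[:,:2]*1000-c;a,b=P@u,P@n;kk=np.polyfit(b,a,1)
        print("bar",nm,"along at axis",kk[1].round(2),"yaw",(-np.degrees(np.arctan(kk[0]))).round(2),len(q))
nr=int(np.mean([q[1] for q in pn]))
if len(sys.argv)>3: bar(int(sys.argv[3]),int(sys.argv[4]),range(240,335,5))
E
python3 gap.py pics/w15.png .0245 115 140
```

```text
clock 13.5 tcp [593.09  41.37  25.1 ] y head -25.58 x axis [ 0.0386  0.0214 -0.999 ] F [-0.75 -0.24  5.29] j [ 22.6  23.5 -24.9  -0.5 -39.1  42.2]
yellow [626.8  26.4] along/side 118.5 0.5 size [70.3 65.9] ang 66.4
tcp along/side 81.61 -0.42
nose along at axis 151.47 yaw rel jig deg 1.87 28 28
bar top along at axis 162.11 yaw 0.5 19
bar bot along at axis 161.49 yaw 0.67 19
```

{"fn": "arm_command", "kwargs": {"commands": [0.45, 1.5, 0.1, 0.5, 0, 0.45, 1.5, 0.1, 0.5, 0, 0.45, 1.5, 0.1, 0.4, 0]}}

```text
clock: 13.92
tool_pos: [0.5973, 0.0394, 0.0251]
orientation: [145.7, 87.4, 28.7]
force: [-2.0, 1.1, 6.4]
opening: 0.0005
```

```bash
python3 gap.py pics/w16.png .0245 122 150
```

```text
clock 13.925 tcp [597.29  39.41  25.05] y head -26.98 x axis [ 0.0394  0.0216 -0.999 ] F [-2.03  1.11  6.45] j [ 22.3  23.8 -24.4  -0.5 -39.3  41.1]
yellow [630.6  24.8] along/side 122.6 0.7 size [70.3 66.3] ang 66.2
tcp along/side 86.25 -0.39
nose along at axis 155.74 yaw rel jig deg 1.85 28 28
bar top along at axis 162.35 yaw 0.47 19
bar bot along at axis 161.47 yaw 0.7 19
```

{"fn": "arm_command", "kwargs": {"commands": [0.45, 1.5, 0.1, 0, 0, 0.45, 1.5, 0.1, 0, 0, 0.45, 1.5, 0.1, 0, 0]}}

```text
clock: 14.35
tool_pos: [0.6016, 0.0373, 0.0251]
orientation: [145.4, 87.4, 28.4]
force: [-2.1, 1.2, 6.3]
opening: 0.0004
```

{"fn": "arm_command", "kwargs": {"commands": [0.48, 1, 0.1, 0, 0, 0.48, 1, 0.1, 0, 0, 0.48, 1, 0.1, 0, 0]}}

```text
clock: 14.72
tool_pos: [0.6033, 0.0364, 0.025]
orientation: [146.3, 87.4, 29.4]
force: [-3.9, 1.8, 8.8]
opening: 0.0005
```

```bash
python3 gap.py pics/w17.png .0245; python3 -c "
import cv2;a=cv2.imread('pics/w17.png');cv2.imwrite('pics/w17c.png',cv2.resize(a[100:200,200:440],None,fx=3.3,fy=3.3,interpolation=cv2.INTER_CUBIC))"
```

```text
clock 14.725 tcp [603.34  36.37  25.04] y head -26.94 x axis [ 0.0395  0.0223 -0.999 ] F [-3.91  1.77  8.81] j [ 21.7  24.2 -23.6  -0.5 -39.6  41.8]
yellow [636.1  22.4] along/side 128.6 0.9 size [70.3 64.5] ang 66.1
tcp along/side 93.01 -0.54
nose along at axis 160.63 yaw rel jig deg 1.2 28 28
```

View pics/w17c.png

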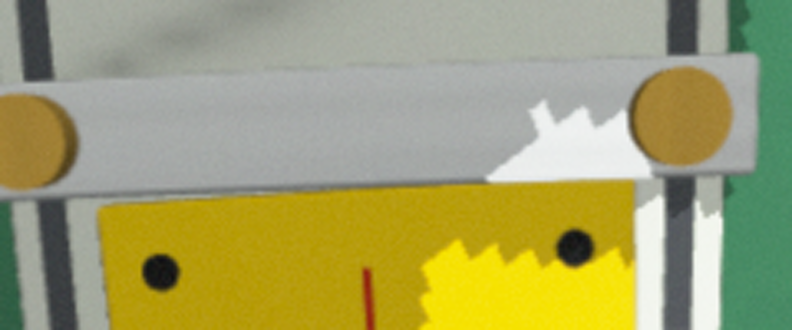

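Right front corner touches the stop, with a small gap (~1 mm) at the left (crop 100,205). I keep dragging gently so it squares up.

{"fn": "arm_command", "kwargs": {"commands": [0.48, 1, 0, 0, 0, 0.48, 1, 0, 0, 0]}}

```text
clock: 15.02
tool_pos: [0.6043, 0.0359, 0.025]
orientation: [147.2, 87.4, 30.3]
force: [-4.1, 1.2, 8.4]
opening: 0.0004
```

{"fn": "arm_command", "kwargs": {"commands": [0.48, 1, 0, 0, 0, 0.48, 1, 0, 0, 0]}}

```text
clock: 15.28
tool_pos: [0.6053, 0.0353, 0.025]
orientation: [148.1, 87.5, 31.2]
force: [-5.2, 2.1, 7.8]
opening: 0.0007
```

```bash
python3 gap.py pics/w18.png .0245
```

```text
clock 15.275 tcp [605.28  35.3   25.04] y head -26.92 x axis [ 0.0374  0.0226 -0.999 ] F [-5.23  2.09  7.75] j [ 21.5  24.4 -23.2  -0.7 -39.9  42.1]
yellow [637.   21.9] along/side 129.6 0.9 size [70.4 62.3] ang 66.2
tcp along/side 95.23 -0.67
nose along at axis 160.56 yaw rel jig deg 0.9 28 28
```

{"fn": "arm_command", "kwargs": {"commands": [0.5, 1, 0, 0, 0, 0.5, 1, 0, 0, 0, 0.5, 1, 0, 0, 0]}}

```text
clock: 15.7
tool_pos: [0.6067, 0.0345, 0.025]
orientation: [149.5, 87.6, 32.6]
force: [-3.9, 2.3, 8.1]
opening: 0.0006
```

```bash
python3 gap.py pics/w19.png .0245; python3 -c "
import cv2;a=cv2.imread('pics/w19.png');cv2.imwrite('pics/w19c.png',cv2.resize(a[100:200,200:440],None,fx=3.3,fy=3.3,interpolation=cv2.INTER_CUBIC))"
```

```text
clock 15.7 tcp [606.65  34.55  25.02] y head -26.9 x axis [ 0.0358  0.0229 -0.9991] F [-3.9   2.25  8.09] j [ 21.3  24.6 -22.9  -0.7 -40.2  42.3]
yellow [637.8  21.5] along/side 130.5 0.8 size [71.2 60. ] ang 65.5
tcp along/side 96.79 -0.77
nose along at axis 160.49 yaw rel jig deg 0.5 28 28
```

View pics/w19c.png

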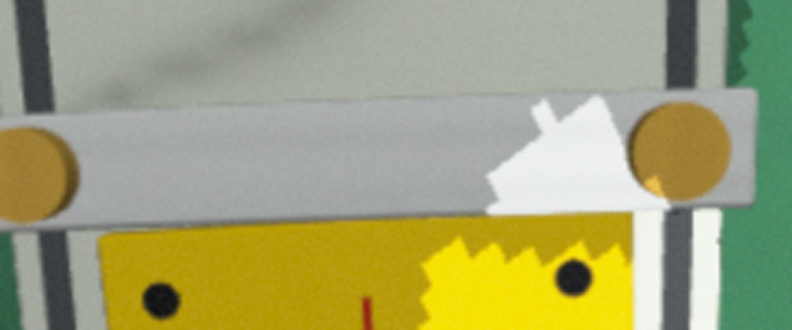

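{"fn": "arm_command", "kwargs": {"commands": [0.5, 1, 0, 0, 0, 0.5, 1, 0, 0, 0, 0.5, 1, 0, 0, 0, 0.5, 1, 0, 0, 0]}}

```text
clock: 16.25
tool_pos: [0.6085, 0.0336, 0.025]
orientation: [151.6, 87.7, 34.7]
force: [-4.6, 2.3, 7.8]
opening: 0.0004
```

```bash
python3 gap.py pics/w20.png .0245
```

```text
clock 16.25 tcp [608.47  33.57  25.01] y head -26.86 x axis [ 0.0336  0.0233 -0.9992] F [-4.6   2.25  7.82] j [ 21.1  24.8 -22.5  -0.8 -40.5  42.6]
yellow [638.7  21.3] along/side 131.5 1.0 size [70.7 58.1] ang 65.7
tcp along/side 98.86 -0.87
nose along at axis 160.34 yaw rel jig deg 0.48 28 28
```

Yaw has settled at the stop's own value, so the edge is flush. Lifting off.

{"fn": "arm_command", "kwargs": {"commands": [-0.3, 0.2, 0, 0, 0, -0.5, 0.1, 0, 0, 0, -3, 0, 0, 0, 0, -20, 0, 0, 0, 0, -50, 0, 0, 0, 0]}}

```text
clock: 16.92
tool_pos: [0.6032, 0.0307, 0.0956]
orientation: [156.9, 88.2, 40.0]
force: [0.1, 0.6, 0.7]
opening: 0.0006
```

{"fn": "arm_command", "kwargs": {"commands": [-50, 0, 0, 0, 0, -40, 0, 0, 0, 0, 0, 0, 0, 0, 0, 0, 0, 0, 0, 0]}}

```text
clock: 17.42
tool_pos: [0.6022, 0.0288, 0.1924]
orientation: [152.8, 87.9, 35.9]
force: [-0.6, 0.5, -0.9]
opening: 0.0004
```

```bash
python3 gap.py pics/w21.png .0246; python3 -c "
import cv2;a=cv2.imread('pics/w21.png');cv2.imwrite('pics/w21c.png',cv2.resize(a[60:300,180:500],None,fx=2.5,fy=2.5,interpolation=cv2.INTER_CUBIC))"
```

```text
clock 17.425 tcp [602.18  28.79 192.37] y head -26.91 x axis [ 0.0303  0.022  -0.9993] F [-0.64  0.47 -0.91] j [ 20.9  14.1 -12.8  -0.6 -61.   42.5]
yellow [627.8  20.8] along/side 121.8 -4.1 size [ 79.1 102. ] ang 66.4
tcp along/side 95.22 -7.89Traceback (most recent call last):
  File "gap.py", line 8, in <module>
    pn.append((col,r[np.where(np.convolve(np.diff(r)==1,np.ones(8),"valid")==8)[0][0]]+60-.5))
                              ~~~~~~~~~~~^^^^^^^^^^^^^^^^^^^^^^^^^^^^^^^^^^
    raise ValueError('v cannot be empty')
ValueError: v cannot be empty
```

View pics/w21c.png

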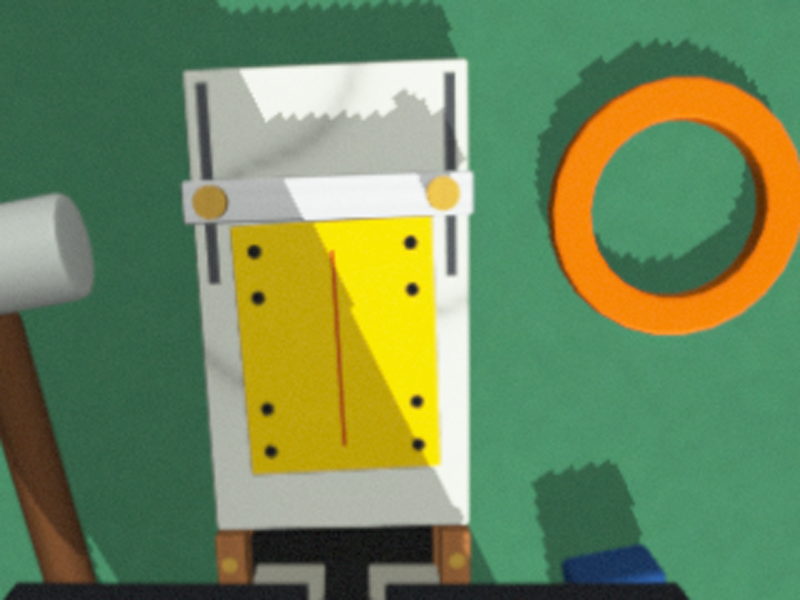

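```bash
python3 - <<'E'
import pickle
from h import *
s=pickle.load(open("w.pkl","rb"));c=np.array([519.54,76.76]);u=np.array([.9033,-.4289]);n=np.array([.4289,.9033])
m=cv2.inRange(cv2.cvtColor(s["frame"],cv2.COLOR_BGR2HSV),(20,120,80),(36,255,255))[:, :360]
g=cv2.cvtColor(s["frame"],cv2.COLOR_BGR2GRAY)
def fit(L,z,nm,ax=0):
    P=cast(s,L,z)[:,:2]*1000-c;a,b=(P@u,P@n) if ax==0 else (P@n,P@u);k=np.polyfit(b,a,1);r=a-np.polyval(k,b);ok=abs(r)<.7;k=np.polyfit(b[ok],a[ok],1)
    print(nm,k[1].round(2),"yaw",((-1 if ax==0 else 1)*np.degrees(np.arctan(k[0]))).round(2),"rms",r[ok].std().round(2))
f=[];b=[]
for col in range(284,348,3):
    r=np.where(m[130:255,col])[0]+130;f.append((col,r[0]-.5));b.append((col,r[-1]+.5))
fit(f,.0246,"front");fit(b,.0246,"rear")
l=[];q=[]
for row in range(160,240,4):
    r=np.where(m[row,250:360])[0]+250;l.append((r[0]-.5,row));q.append((r[-1]+.5,row))
fit(l,.0246,"left",1);fit(q,.0246,"right",1)
for col in(275,280,285,300,315,330,345): print(col,g[140:158,col].tolist())
# predicted rows of stop face top edge at along 162
for bb in(25,0,-25):
    p=c+162*u+bb*n;print(bb,proj(s,np.r_[p/1000,.0355]).round(1),proj(s,np.r_[p/1000,.0246]).round(1))
E
```

```text
front 160.74 yaw 1.38 rms 0.26
rear 70.72 yaw 1.81 rms 0.28
left 31.25 yaw 1.97 rms 0.25
right -38.82 yaw 2.13 rms 0.26
275 [179, 178, 179, 180, 177, 178, 175, 173, 141, 164, 153, 158, 157, 155, 155, 156, 154, 155]
280 [181, 177, 178, 178, 175, 176, 173, 171, 137, 169, 161, 154, 158, 160, 156, 154, 154, 148]
285 [182, 179, 178, 176, 179, 178, 175, 168, 138, 152, 163, 155, 154, 157, 156, 156, 157, 154]
300 [244, 243, 242, 239, 237, 211, 195, 147, 147, 163, 154, 156, 156, 158, 153, 157, 159, 157]
315 [243, 242, 242, 242, 242, 242, 238, 196, 185, 211, 211, 211, 211, 211, 214, 214, 211, 211]
330 [244, 243, 242, 241, 243, 242, 235, 188, 211, 211, 212, 210, 212, 212, 211, 213, 211, 212]
345 [243, 242, 242, 242, 243, 238, 204, 215, 212, 214, 212, 213, 211, 208, 152, 78, 50, 54]
25 [[283.3 147.4]] [[284.9 146.9]]
0 [[313.2 146.6]] [[313.8 146.2]]
-25 [[343.3 145.9]] [[342.9 145.5]]
```

Sizes check (90.0 x 70.1 mm), but the template seems about 1° yawed to the jig, leaving a gap of about 1 mm at the left front corner. I'll touch again left of the centre line and drag lightly to close it.

{"fn": "arm_command", "kwargs": {"commands": [0, 7, -14.5, -1.5, 0, 45, 0, 0, 0, 0, 45, 0, 0, 0, 0, 40, 0, 0, 0, 0, 0, 0, 0, 0, 0]}}

```text
clock: 18.1
tool_pos: [0.6209, 0.0431, 0.0554]
orientation: [151.9, 88.1, 36.8]
force: [-0.0, 0.1, 0.7]
opening: 0.0
```

```bash
python3 tr.py pics/w22.png .0246
```

```text
clock 18.1 tcp [620.94  43.05  55.44] y head -25.07 x axis [ 0.0259  0.0194 -0.9995] F [-0.04  0.09  0.68] j [ 21.6  23.8 -19.   -0.7 -45.5  43.8]
yellow [625.6  26.9] along/side 117.2 0.4 size [70.2 87.4] ang 66.6
tcp along/side 106.05 13.04
```

{"fn": "arm_command", "kwargs": {"commands": [10, 0, 0, 0, 0, 10, 0, 0, 0, 0, 4, 0, 0, 0, 0, 0, 0, 0, 0, 0]}}

```text
clock: 18.65
tool_pos: [0.6263, 0.045, 0.0363]
orientation: [146.5, 87.6, 31.6]
force: [0.4, 0.4, -0.2]
opening: 0.0004
```

{"fn": "arm_command", "kwargs": {"commands": [1, 0, 0, 0, 0, 1, 0, 0, 0, 0, 0, 0, 0, 0, 0]}}

```text
clock: 19.02
tool_pos: [0.6269, 0.0451, 0.0353]
orientation: [146.0, 87.5, 31.0]
force: [0.1, 0.7, 0.6]
opening: 0.0003
```

{"fn": "arm_command", "kwargs": {"commands": [3, -1, 0.5, 0, 0, 3, -1, 0.5, 0, 0, 1.5, 0, 0, 0, 0, 0, 0, 0, 0, 0]}}

```text
clock: 19.52
tool_pos: [0.6247, 0.0452, 0.0272]
orientation: [146.0, 87.5, 31.0]
force: [-0.1, 0.2, 0.1]
opening: 0.0005
```

{"fn": "arm_command", "kwargs": {"commands": [0.4, 0, 0, 0, 0, 0.4, 0, 0, 0, 0, 0.4, 0, 0, 0, 0, 0.4, 0, 0, 0, 0]}}

```text
clock: 20.02
tool_pos: [0.625, 0.0453, 0.0256]
orientation: [145.9, 87.5, 30.9]
force: [0.5, -0.3, 0.6]
opening: 0.0006
```

{"fn": "arm_command", "kwargs": {"commands": [0.25, 0, 0, 0, 0, 0.25, 0, 0, 0, 0, 0.25, 0, 0, 0, 0, 0.3, 0, 0, 0, 0]}}

```text
clock: 20.52
tool_pos: [0.625, 0.0453, 0.0251]
orientation: [145.6, 87.5, 30.7]
force: [-1.9, -0.2, 4.5]
opening: 0.0008
```

```bash
python3 gap.py pics/w23.png .0246
```

```text
clock 20.525 tcp [625.02  45.29  25.1 ] y head -24.95 x axis [ 0.0375  0.0223 -0.999 ] F [-1.88 -0.15  4.52] j [ 21.7  25.9 -20.5  -0.6 -41.1  43.8]
yellow [634.4  22.8] along/side 126.9 0.5 size [70.3 66.1] ang 66.6
tcp along/side 108.78 16.81Traceback (most recent call last):
  File "gap.py", line 8, in <module>
    pn.append((col,r[np.where(np.convolve(np.diff(r)==1,np.ones(8),"valid")==8)[0][0]]+60-.5))
                     ~~~~~~~~~~~~~~~~~~~~~~~~~~~~~~~~~~~~~~~~~~~~~~~~~~~~~~~~~~~~~^^^
IndexError: index 0 is out of bounds for axis 0 with size 0
```

{"fn": "arm_command", "kwargs": {"commands": [0.42, 0.5, 0, 0, 0, 0.42, 1, 0, 0, 0, 0.42, 1, 0, 0, 0]}}

```text
clock: 20.95
tool_pos: [0.6265, 0.0447, 0.025]
orientation: [146.7, 87.5, 31.7]
force: [-4.9, 1.8, 7.3]
opening: 0.0003
```

```bash
sed -i 's/range(250,390,5)/range(*COLS)/; s/^zt=.*/zt=.0248;COLS=(300,400,5)/' gap.py; python3 gap.py pics/w24.png .0246
```

```text
clock 20.95 tcp [626.55  44.72  25.04] y head -24.95 x axis [ 0.0367  0.0227 -0.9991] F [-4.85  1.81  7.31] j [ 21.6  26.  -20.2  -0.7 -41.3  44. ]
yellow [635.2  22.4] along/side 127.8 0.5 size [70.2 64.6] ang 66.3
tcp along/side 110.4 16.96
nose along at axis 159.46 yaw rel jig deg 0.89 20 20
```

{"fn": "arm_command", "kwargs": {"commands": [0.45, 1, 0, 0, 0, 0.45, 1, 0, 0, 0, 0.45, 1, 0, 0, 0, 0.45, 1, 0, 0, 0]}}

```text
clock: 21.5
tool_pos: [0.629, 0.0438, 0.025]
orientation: [148.2, 87.6, 33.3]
force: [-3.8, 2.2, 6.6]
opening: 0.0008
```

```bash
python3 gap.py pics/w25.png .0246
```

```text
clock 21.5 tcp [629.02  43.78  25.03] y head -24.93 x axis [ 0.0354  0.0233 -0.9991] F [-3.76  2.18  6.58] j [ 21.4  26.3 -19.8  -0.8 -41.6  44.3]
yellow [636.1  22.1] along/side 128.8 0.6 size [70.3 61.5] ang 66.1
tcp along/side 113.04 17.16
nose along at axis 159.41 yaw rel jig deg 0.97 20 20
```

{"fn": "arm_command", "kwargs": {"commands": [-0.3, 0.1, 0, 0, 0, -0.5, 0.1, 0, 0, 0, -3, 0, 0, 0, 0, -30, 0, 0, 0, 0, -50, 0, 0, 0, 0]}}

```text
clock: 22.18
tool_pos: [0.6236, 0.0409, 0.1056]
orientation: [152.7, 88.1, 37.7]
force: [0.6, 0.4, 0.1]
opening: 0.0005
```

{"fn": "arm_command", "kwargs": {"commands": [-50, -20, 5, 0, 0, -40, -50, 5, 0, 0, 0, -40, 5, 0, 0, 0, 0, 0, 0, 0, 0, 0, 0, 0, 0]}}

```text
clock: 22.8
tool_pos: [0.5168, 0.0725, 0.2]
orientation: [148.9, 87.5, 34.0]
force: [-0.0, 0.2, -0.7]
opening: 0.0004
```

```bash
python3 tr.py pics/w26.png .0246; python3 - <<'E'
from plant import *
from h import *
import pickle
d={n:snapshot(n) for n in("scene","side","wrist")};pickle.dump(d,open("s2.pkl","wb"))
d0=pickle.load(open("s0.pkl","rb"))
for n in("scene","side"):
    for y in yellow(d[n],.0246,((22,120,80),(34,255,255))): print(n,y)
im=np.zeros((600,800,3),np.uint8)
a=cv2.resize(d["wrist"]["frame"][0:150,220:420],None,fx=4,fy=4,interpolation=cv2.INTER_CUBIC);im[:600]=a
b=cv2.resize(d["side"]["frame"][190:280,268:456],None,fx=1.5,fy=1.5);cv2.imwrite("pics/f.png",im)
# change of fixed cams outside the jig
for n in("scene","side"):
    df=cv2.absdiff(d[n]["frame"],d0[n]["frame"]).max(2);print(n,(df>60).sum())
E
```

```text
clock 22.8 tcp [516.76  72.47 199.95] y head -24.98 x axis [ 0.0362  0.0244 -0.999 ] F [-0.01  0.19 -0.73] j [ 29.4   5.8 -22.4  -0.2 -59.3  35.8]
yellow [624.7  27.2] along/side 116.2 0.4 size [69.8 90.2] ang 66.0
tcp along/side -0.67 -5.07
scene (array([344., 318.]), ((621.3151245117188, 27.191438674926758), (68.97502899169922, 83.73145294189453), 65.94929504394531))
scene (array([410., 198.]), ((492.9473876953125, 216.9337158203125), (47.576114654541016, 63.322689056396484), 46.90921401977539))
side (array([386., 236.]), ((627.0733032226562, 23.02739715576172), (71.1812744140625, 95.1311264038086), 66.97270965576172))
side (array([276., 174.]), ((476.3175048828125, 205.85772705078125), (48.31028366088867, 61.15457534790039), 47.10997009277344))
scene 34323
side 17326
```

View pics/f.png

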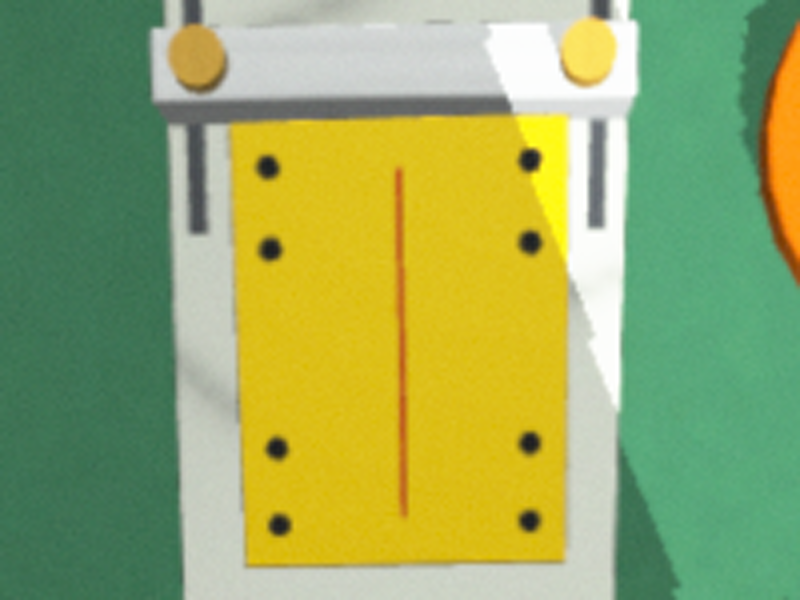

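```bash
cat > fin.py <<'E'
import pickle
from h import *
s=pickle.load(open("s2.pkl","rb"))["wrist"];c=np.array([519.54,76.76]);u=np.array([.9033,-.4289]);n=np.array([.4289,.9033])
I=s["frame"].astype(float);g=cv2.cvtColor(s["frame"],cv2.COLOR_BGR2GRAY).astype(float);sat=I[...,1]-I[...,0]
def edges(A,rc,lo,hi,axis,sign):
    out=[]
    for k in rc:
        v=A[lo:hi,k] if axis==0 else A[k,lo:hi]
        v=cv2.GaussianBlur(v.reshape(-1,1),(1,3),.7).ravel();dv=np.diff(v)*sign;i=int(dv[1:-1].argmax())+1
        a,b,e=dv[i-1:i+2];o=.5*(a-e)/(a-2*b+e);p=lo+i+.5+o;out.append((k,p) if axis==0 else (p,k))
    return out
def fit(nm,L,z,ax=0):
    P=cast(s,L,z)[:,:2]*1000-c;a,b=(P@u,P@n) if ax==0 else (P@n,P@u);ok=np.ones(len(a),bool)
    for _ in range(3):k=np.polyfit(b[ok],a[ok],1);r=a-np.polyval(k,b);ok=abs(r)<max(.3,2*r[ok].std())
    print(nm,"val@0",k[1].round(2),"@+35",np.polyval(k,35).round(2),"@-35",np.polyval(k,-35).round(2),"yaw",((-1 if ax==0 else 1)*np.degrees(np.arctan(k[0]))).round(2),"rms",r[ok].std().round(2),ok.sum(),len(ok))
fit("bar near top edge",edges(g,range(273,346,3),20,29,0,-1),.0355)
fit("bar far top edge",edges(g,[k for k in range(276,340,3)],3,12,0,1),.0355)
fit("yellow front",edges(sat,range(282,344,3),24,36,0,1),.0246)
fit("yellow rear",edges(sat,range(286,358,3),134,148,0,-1),.0246)
fit("yellow left",edges(sat,range(40,136,4),270,290,1,1),.0246,1)
fit("yellow right",edges(sat,range(70,136,4),352,370,1,-1),.0246,1)
gr=I[...,2]
fit("slab left",edges(gr,range(40,150,4),257,272,1,1),.0186,1)
fit("slab right",edges(gr,range(40,136,4),368,382,1,-1),.0186,1)
E
python3 fin.py
```

```text
bar near top edge val@0 162.45 @+35 162.04 @-35 162.87 yaw 0.68 rms 0.06 25 25
bar far top edge val@0 175.72 @+35 175.44 @-35 176.01 yaw 0.47 rms 0.27 22 22
yellow front val@0 161.34 @+35 160.49 @-35 162.18 yaw 1.38 rms 0.08 21 21
yellow rear val@0 71.5 @+35 70.62 @-35 72.38 yaw 1.45 rms 0.04 24 24
yellow left val@0 32.42 @+35 33.24 @-35 31.6 yaw 1.33 rms 0.05 24 24
yellow right val@0 -36.59 @+35 -35.95 @-35 -37.22 yaw 1.04 rms 0.07 17 17
slab left val@0 48.46 @+35 48.84 @-35 48.07 yaw 0.63 rms 0.12 28 28
slab right val@0 -47.31 @+35 -47.1 @-35 -47.52 yaw 0.34 rms 0.15 24 24
```

Same-image comparison: the template is yawed about 0.75° to the stop and jig, down from about 1.4° before the second touch, with a gap of about 0.9 mm at the left corner. The method works, so I repeat it further left.

{"fn": "arm_command", "kwargs": {"commands": [0, 50, -10, 0, 0, 0, 50, -9.5, 0, 0, 50, 0, 0, 0, 0, 50, 0, 0, 0, 0, 40, 0, 0, 0, 0]}}

```text
clock: 23.62
tool_pos: [0.6288, 0.0484, 0.058]
orientation: [146.9, 87.4, 31.8]
force: [0.8, 0.3, 0.1]
opening: 0.0002
```

{"fn": "arm_command", "kwargs": {"commands": [0, 0, 0, 0, 0, 0, 0, 0, 0, 0]}}

```text
clock: 23.88
tool_pos: [0.6276, 0.047, 0.0546]
orientation: [148.7, 87.9, 33.5]
force: [0.3, 0.2, 0.3]
opening: 0.0005
```

```bash
python3 tr.py pics/w27.png .0246
```

```text
clock 23.875 tcp [627.63  47.04  54.58] y head -25.23 x axis [ 0.0309  0.0205 -0.9993] F [0.28 0.19 0.28] j [ 21.8  24.2 -18.4  -0.6 -45.3  43.5]
yellow [627.4  25.9] along/side 119.3 0.3 size [70.  81.4] ang 66.0
tcp along/side 110.38 19.51
```

{"fn": "arm_command", "kwargs": {"commands": [10, -3, 0, 0, 0, 10, -3, 0, 0, 0, 3, -2, 0, 0, 0, 0, 0, 0, 0, 0]}}

```text
clock: 24.42
tool_pos: [0.6222, 0.0521, 0.0339]
orientation: [147.1, 87.5, 31.9]
force: [-0.5, 1.1, -0.5]
opening: 0.0002
```

{"fn": "arm_command", "kwargs": {"commands": [2, 0, 0, 0, 0, 2, 0, 0, 0, 0, 1, 0, 0, 0, 0, 0, 0, 0, 0, 0]}}

```text
clock: 24.92
tool_pos: [0.6229, 0.0523, 0.0291]
orientation: [146.8, 87.5, 31.6]
force: [-0.2, 0.2, 0.3]
opening: 0.0009
```

{"fn": "arm_command", "kwargs": {"commands": [0.9, 0, 0, 0, 0, 0.8, 0, 0, 0, 0, 0.6, 0, 0, 0, 0, 0.4, 0, 0, 0, 0, 0.4, 0, 0, 0, 0]}}

```text
clock: 25.55
tool_pos: [0.6231, 0.0524, 0.0258]
orientation: [146.8, 87.5, 31.6]
force: [-0.5, -0.1, 1.1]
opening: 0.0006
```

{"fn": "arm_command", "kwargs": {"commands": [0.3, 0, 0, 0, 0, 0.3, 0, 0, 0, 0, 0.3, 0, 0, 0, 0, 0.3, 0, 0, 0, 0]}}

```text
clock: 26.05
tool_pos: [0.6232, 0.0524, 0.0251]
orientation: [146.5, 87.5, 31.3]
force: [-1.3, 0.4, 5.0]
opening: 0.0005
```

{"fn": "arm_command", "kwargs": {"commands": [0.5, 0.5, 0, 0, 0, 0.5, 1.2, 0, 0, 0, 0.5, 1.2, 0, 0, 0, 0.5, 1.2, 0, 0, 0]}}

```text
clock: 26.55
tool_pos: [0.6262, 0.0514, 0.025]
orientation: [147.6, 87.5, 32.4]
force: [-4.3, 1.6, 5.9]
opening: -0.0
```

{"fn": "arm_command", "kwargs": {"commands": [0.5, 1.2, 0, 0, 0, 0.5, 1.2, 0, 0, 0, 0.5, 1.2, 0, 0, 0, 0.5, 1.2, 0, 0, 0]}}

```text
clock: 27.05
tool_pos: [0.6294, 0.0501, 0.025]
orientation: [149.0, 87.5, 33.9]
force: [-3.4, 1.1, 7.6]
opening: 0.0004
```

```bash
python3 tr.py pics/w28.png .0246
```

```text
clock 27.05 tcp [629.44  50.13  25.04] y head -25.15 x axis [ 0.0362  0.0243 -0.999 ] F [-3.38  1.15  7.56] j [ 21.9  26.3 -19.7  -0.8 -41.5  43.5]
yellow [635.   22.6] along/side 127.5 0.5 size [70.2 63.9] ang 65.4
tcp along/side 110.69 23.08
```

{"fn": "arm_command", "kwargs": {"commands": [0.5, 1.2, 0, 0, 0, 0.5, 1.2, 0, 0, 0, 0.5, 1.2, 0, 0, 0, 0.5, 1.2, 0, 0, 0]}}

```text
clock: 27.6
tool_pos: [0.6328, 0.0488, 0.0251]
orientation: [150.4, 87.5, 35.3]
force: [-3.3, 1.2, 7.1]
opening: 0.0001
```

{"fn": "arm_command", "kwargs": {"commands": [-0.3, 0.1, 0, 0, 0, -0.5, 0.1, 0, 0, 0, -3, 0, 0, 0, 0, -30, 0, 0, 0, 0, -50, 0, 0, 0, 0]}}

```text
clock: 28.22
tool_pos: [0.6273, 0.0458, 0.1058]
orientation: [155.2, 88.0, 40.0]
force: [1.2, 0.5, 0.7]
opening: 0.0002
```

{"fn": "arm_command", "kwargs": {"commands": [-50, -20, 10, 0, 0, -40, -50, 12, 0, 0, 0, -42, 0, 0, 0, 0, 0, 0, 0, 0, 0, 0, 0, 0, 0]}}

```text
clock: 28.85
tool_pos: [0.5164, 0.0719, 0.1995]
orientation: [150.9, 87.4, 35.8]
force: [0.8, 0.3, 0.1]
opening: 0.0006
```

```bash
python3 tr.py pics/w29.png .0246; python3 - <<'E'
import pickle
d=pickle.load(open("s2.pkl","rb"));d["wrist"]=pickle.load(open("w.pkl","rb"));pickle.dump(d,open("s2.pkl","wb"))
E
python3 fin.py; python3 -c "
import cv2;a=cv2.imread('pics/w29.png');cv2.imwrite('pics/f2.png',cv2.resize(a[0:150,220:420],None,fx=4,fy=4,interpolation=cv2.INTER_CUBIC))"
```

```text
clock 28.85 tcp [516.39  71.94 199.48] y head -25.18 x axis [ 0.0362  0.026  -0.999 ] F [0.77 0.34 0.07] j [ 29.3   5.8 -22.4  -0.3 -59.2  35.7]
yellow [625.2  27.1] along/side 116.7 0.5 size [69.8 90.2] ang 65.2
tcp along/side -0.77 -5.71
bar near top edge val@0 162.33 @+35 161.91 @-35 162.75 yaw 0.68 rms 0.05 25 25
bar far top edge val@0 175.65 @+35 175.3 @-35 176.01 yaw 0.58 rms 0.22 22 22
yellow front val@0 161.64 @+35 161.37 @-35 161.91 yaw 0.44 rms 0.05 21 21
yellow rear val@0 71.86 @+35 71.51 @-35 72.21 yaw 0.58 rms 0.02 24 24
yellow left val@0 34.18 @+35 34.49 @-35 33.87 yaw 0.51 rms 0.06 24 24
yellow right val@0 -35.18 @+35 -34.93 @-35 -35.44 yaw 0.41 rms 0.08 17 17
slab left val@0 48.45 @+35 48.82 @-35 48.08 yaw 0.61 rms 0.11 28 28
slab right val@0 -47.47 @+35 -47.22 @-35 -47.71 yaw 0.39 rms 0.14 24 24
```

```bash
python3 -c "
from plant import *
print(close_job(),get_obs()['clock'])"
```

```text
the job is handed in; nothing more can be done
the job is handed in; nothing more can be done
```

The yellow template is off the stack, on the marble slab, with its front edge against the stop, and I handed the job in about 29 s into the 72 s allowed. I pressed with shut fingertips and dragged it forward, and no reading showed more than about 9 N down or 6 N sideways. It first met the stop at one corner, so I touched it twice more left of centre to square it up.

- **Squareness:** in the last wrist picture the template's edges are within about 0.2° of the stop and slab edges.
- **Position:** its measured size is about 90 x 69–70 mm, and it sits within about 1.2 mm of the slab's midline.
- **Stop:** its face measured 162.1–162.5 mm from the template's starting centre throughout, so it was not shoved.
- **Fingers:** they are lifted well clear.

**Disagreements and limits:**
- The front edge read 0.7 mm short of the stop's top edge. The stop's own lower edge had read about 0.6 mm short too, so I put this down to camera bias and took the edge as touching, but I could not confirm it directly.
- The tool tilted by up to about 2.6° during the drags, and the template dropped about 1.4 mm onto the slab as it left the stack.
- I did not re-measure the mallet, tape ring, blue weight or dark templates after the last move. The arm went nowhere near the first three, and the tray still looked dark with the dark stack in it in a mid-task picture.

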